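# Set the hold-down screw to a gauge blade

### The job

Slide the red-handled gauge blade along the steel bed until its tip has passed right under the hold-down foot, then turn the orange knob clockwise, a little at a time, until the blade just drags: drawing it a few millimetres by its handle should take a light pull of about 5 N, and the foot must never clamp it hard (never a pull of more than about 13 N). Feel the final setting by such a draw, then leave the blade lying flat, still lightly held under the foot, and do not disturb the other things on the bench.

Things in the scene. Friction and masses are not known exactly. Their poses are not given: they have to be found in the camera images.
- fixture: Fixed hold-down fixture: dark steel bed, top 30 mm above the bench. Origin on the bench under the axis of knob and foot, z up; the bed spans x -45..45, y -210..60 mm of this frame. The blade comes in along +y from the -y end, between two 16 mm posts at x = -34 and +34, y = 0.
- bridge: Aluminium bar 96 x 34 mm across the posts, 58 to 76 mm above the bench, fixed, origin and axes as the fixture's. Below it on the knob's axis hangs a 20 mm round sprung foot: with the knob at 0, 7 mm above the bed plus 0 to 3.6 mm that is never reported. After meeting the blade it presses 4 N more per mm of travel: 2 to 6.5 N is right (aim at 4), over 12 is clamped hard.
- knob_grip (a point): Fixed point on the knob's axis at grip height, 104 mm above the bench, with the fixture's axes (it does not turn). The knob's grip is an orange upright bar 46 mm long, 12 mm thick, from 85 to 121 mm above the bench, on a black 38 mm disc. The knob does not rise or sink.
- adjuster (a joint): Knob angle in rad, 0 to 4.0, growing clockwise seen from above; turning takes 0.12 N m and it stays where it is left. At 0 the bar lies along the fixture's x axis; at a it has turned clockwise by a. Each rad lowers the foot 2.546 mm; the foot meets the 4 mm blade somewhere between 1.18 and 2.59 rad.
- blade_handle (a point): Centre of the loose gauge blade's red handle, an upright block 14 mm wide (x), 36 mm long (y), its top 46 mm and this point 23 mm above the blade's underside. y points along the blade to its tip. The blade lies on the bed and slides there. A hand that bears down on the handle adds 0.6 of that force to the pull, so read the vertical force and take it off, or allow for it.
- blade_tip (a point): Tip of the blade (steel strip 4 mm thick, 20 mm wide), 135 mm from the handle's centre along +y, half-way up its thickness. Right place: 12 to 48 mm beyond the knob's axis. Friction is about 0.6 (give or take a tenth of that) on each face, so under a foot press P a draw takes about 1.2 P plus 0.7 N for the blade's weight (about 120 g).
- blade: The whole gauge blade with handle, loose; origin on its underside below the handle's centre, z up when it lies flat, y to the tip.
- sanding_block: Brown cork sanding block 60 x 111 x 30 mm, loose bystander; origin on its underside.
- tape_measure: Yellow tape measure 38 x 102 x 65 mm, loose bystander; origin on its underside.
- chisel: Wide chisel with wooden handle, 29 x 262 x 29 mm, loose bystander; origin on its underside.

How it is judged (in metres and radians):
On the way, in this order (a step that is already met when the one before it is completed fails the run):
1. the blade's tip has been slid 12 to 48 mm past the knob's axis, with the foot still clear of it (y of blade_tip in the frame of fixture between 0.012 and 0.048 m and x of blade_tip in the frame of fixture between -0.022 and 0.022 m and angle between blade's own z axis and vertical below 0.06 rad and contact force between bridge and blade below 0.3 N), for 0.1 s.
2. the fingers draw the blade along (over 3 mm/s) while the foot bears on it with 2 to 6.5 N (y of blade_tip in the frame of fixture between 0.012 and 0.048 m and x of blade_tip in the frame of fixture between -0.022 and 0.022 m and contact force between bridge and blade between 2 and 6.5 N and contact force between the fingers and blade above 1 N and linear speed of blade above 0.003 m/s), for 0.1 s.
At the end, for the whole second after the job is handed in: The gauge blade lies flat and at rest on the bed (tilt under 0.06 rad), its tip 12 to 48 mm beyond the knob's axis and within 22 mm of it sideways, and the foot bears on it with 2 to 6.5 N (y of blade_tip in the frame of fixture between 0.012 and 0.048 m and x of blade_tip in the frame of fixture between -0.022 and 0.022 m and angle between blade's own z axis and vertical below 0.06 rad and contact force between bridge and blade between 2 and 6.5 N and linear speed of blade below 0.005 m/s); the robot touches nothing.
It fails at once if the foot clamps the blade hard (over 12 N) (contact force between bridge and blade above 12 N).
It fails at once if a bystander (sanding block, tape measure, chisel) is moved by more than 30 mm (distance of any of sanding_block, tape_measure, chisel from where it was at the start of the episode above 0.03 m).
It also fails if it takes over 72 s, if anything falls off the work surface, if the arm or the gripper's body presses on something with over 40 N, if the wrist force passes 120 N, or if a joint passes its speed limit or range.

### The arm

A 6-joint arm with a two-finger parallel gripper is mounted at the origin on a cart in front of the work surface, level with it; the furniture and walls round the work are solid. World frame = base frame: x ahead of the robot, y to its left, z up, the work surface at z = 0. Lengths are in m, angles in degrees, forces in N, time in s.
With the tool pointing down it reaches from about 0.25 to 0.725 m from the base axis. Payload 9.7 kg.
Tool frame: the origin (TCP) lies at the very end of the fingers, on their centre line; the grasp point (between the pads) lies 19 mm behind it (bot.grip_point_offset is the distance from the TCP to the grasp point, in m); y points along the fingers, x is the direction in which the jaws open and shut, and the axes are right-handed (so a half turn about y gives the same grasp; the last joint's range is limited). The gripper opens to 85 mm and grips with 20 to 120 N. Pads are 22 mm wide; open, the fingers measure 114 mm over their backs; the gripper's body (76 mm by 85 mm) begins 54 mm behind the grasp point. The pads swing forward as they close: fully open they stand 13 mm farther back than shut.
Start: joints at [-70.818, 4.979, 10.078, 95.1, 0, 90], TCP at [0.181, -0.519, 0.231] pointing down, gripper open.
Joint ranges: [-179.16, 179.16], [-48.56, 103.87], [-65.8, 70.77], [-126.05, 130.52], [-82.76, 87.17], [-180, 180]. Speed limits (degrees/s): [127.2, 127.2, 147.25, 180, 180, 180].

### API

Orientations are given as [roll, pitch, yaw] about the fixed x, y, z axes, in that order (R = Rz(yaw) Ry(pitch) Rx(roll)).
In Python, from workcell import bot gives the robot as it stands.
- The arm moves only by the shell command python3 -m inch 'ROWS' [FORCE]. ROWS is JSON, a list of rows, each a list of 3 entries, a list of its own where there are three numbers: the shift along the tool's x, y, z in mm, then the turn, a rotation vector about the tool's x, y, z in rad, then the finger opening in mm, from 0 to 85.4. In form: [[[x, y, z], [ax, ay, az], grip], ...]. A call has 1 to 20 rows; each row is the pose to reach, as a shift and turn from the pose measured when the call began, along the tool's axes at that moment; what a row does not reach only later rows make up. A row lasts 1/10 s, in which the tool goes at most 50 mm and 8.59 degrees, less where a joint would pass 70% of its speed; a pose out of reach is approached as far as the arm can. A call with a gripper value outside its range is refused whole. The fingers move at their own pace and stop on an object; FORCE is the grip in N (left out, the last holds). Time passes only in rows, so rows that repeat a pose let the fingers close. It gives the time, the measured TCP pose, the force and the opening at its end, in the units of the state.
- bot.get_obs(): the state, without advancing time (a new reading comes with each control period).
- bot.camera(name): name is "scene" or "top"; returns a dict with "frame" (384x512x3 uint8, red, green, blue), "mtx" (3x3 intrinsics, pixels), "origin" and "orientation" of the camera in the world. Camera axes: x right, y down, z forward; pixel columns grow to the right and rows downward; lengths in m; the calibration is good to about 2 mm. A picture is of the moment at which its call begins. There is no depth.
- bot.job_done(): hands the job in, once; it reports no verdict.
Trained networks look in a picture, given as the dict that the camera call returned (one of the last four; its "shot" number tells which), for a name from the list of things; names that differ only in an ending like _2 or _b are one class to them, and where a whole thing is asked for, a point or a joint stands for the part that bears it (a point fixed in the world has none). Each returns a list of dicts, best first, with "confidence" (0 to 1); they miss things now and then, are a little off and sometimes report something else, mostly with a low value. They report only what shows in the picture. A call takes as long as a camera call.
- bot.search_frame(picture, name): "box" ([left, top, right, bottom] in pixels, round what is visible of it).
- bot.cut_out(picture, name): "region" (384x512 bool, what is visible of it) and "box" ([left, top, right, bottom] in pixels, round what is visible of it).
The state is a dict: "time": time; "q": joint angles; "qd": joint speeds; "joint_efforts": joint torques, N m; "ee_pos": TCP position; "tcp_rot": TCP orientation; "wrist_force": force on the tool from outside, world axes, zero at the start; "torque": the same for the moment, N m; "opening": finger opening in m.
Only numpy, scipy, OpenCV 4.12 (cv2) and the standard library are available. Lean on these libraries where they do the work, as an engineer would, in place of code of your own. Each camera call takes 0.05 s, during which the arm holds its last target. There are 200 camera calls.

## Working session

There is one attempt and no reset: what is moved stays moved. The work goes in short steps, Python scripts to look and compute and a shell command to move; the robot and the scene stay as the last step left them, time stands still between calls to the robot, and variables do not carry over. Pictures are saved under pics/ and viewed, about 8 in all and at most 12, crops included, and the job is handed in when it is done.

```bash
ls; mkdir -p pics
python3 - <<'E'
from workcell import bot
import cv2,numpy as np
o=bot.get_obs();print({k:np.round(v,3).tolist() for k,v in o.items()}, bot.grip_point_offset)
for n in("scene","top"):
    p=bot.camera(n);cv2.imwrite(f"pics/{n}0.png",p["frame"][:,:,::-1])
    print(n,np.round(p["mtx"],1).tolist(),np.round(p["origin"],4),p["orientation"])
    for t in("fixture","bridge","adjuster","blade","blade_handle","sanding_block","tape_measure","chisel"):
        try: print(t,[(np.round(d["box"]).tolist(),round(d["confidence"],2)) for d in bot.search_frame(p,t)[:2]])
        except Exception as e: print(t,e)
E
```

```text
pics
{'time': 0.0, 'q': [-70.819, 5.012, 10.035, 95.099, 0.001, 90.003], 'qd': [0.073, 0.103, -0.063, 0.001, -0.036, -0.019], 'joint_efforts': [0.001, -52.039, 46.48, 0.016, 0.0, 0.0], 'ee_pos': [0.181, -0.519, 0.231], 'tcp_rot': [-89.999, 0.076, -70.822], 'wrist_force': [0.436, -1.137, 0.081], 'torque': [0.017, -0.014, 0.059], 'opening': 0.085} 0.0187
scene [[472.3, 0.0, 250.8], [0.0, 472.3, 189.7], [0.0, 0.0, 1.0]] [0.0485 0.5769 1.0625] [-140.79813665    0.67759222 -138.16730707]
fixture [([220.0, 161.0, 283.0, 249.0], 0.71)]
bridge [([221.0, 193.0, 258.0, 220.0], 0.73)]
adjuster [([231.0, 196.0, 247.0, 213.0], 0.68)]
blade [([245.0, 166.0, 268.0, 208.0], 0.82)]
blade_handle [([246.0, 166.0, 264.0, 206.0], 0.68)]
sanding_block [([140.0, 214.0, 174.0, 254.0], 0.7), ([185.0, 268.0, 224.0, 304.0], 0.57)]
tape_measure [([185.0, 268.0, 226.0, 303.0], 0.86)]
chisel [([310.0, 123.0, 324.0, 189.0], 0.68)]
top [[403.5, 0.0, 253.0], [0.0, 403.5, 198.1], [0.0, 0.0, 1.0]] [ 0.472  -0.009   1.0541] [-172.49507081   -0.4566213   -88.32681164]
fixture [([201.0, 176.0, 309.0, 234.0], 0.68)]
bridge [([214.0, 189.0, 242.0, 232.0], 0.6)]
adjuster [([219.0, 197.0, 234.0, 221.0], 0.62)]
blade [([238.0, 190.0, 294.0, 212.0], 0.96)]
blade_handle [([238.0, 190.0, 296.0, 215.0], 0.76)]
sanding_block [([140.0, 142.0, 190.0, 178.0], 0.75), ([198.0, 176.0, 310.0, 235.0], 0.53)]
tape_measure [([141.0, 142.0, 189.0, 180.0], 0.64), ([129.0, 224.0, 172.0, 243.0], 0.62)]
chisel [([317.0, 188.0, 404.0, 249.0], 0.93)]
```

Run:
```python
import cv2
a=cv2.imread("pics/top0.png");b=cv2.imread("pics/scene0.png")
cv2.imwrite("pics/top0c.png",cv2.resize(a[120:270,120:420],None,fx=2.6,fy=2.6,interpolation=2))
cv2.imwrite("pics/scene0c.png",cv2.resize(b[110:310,130:350],None,fx=3,fy=3,interpolation=2))
```

```text
(no output)
```

View pics/top0c.png

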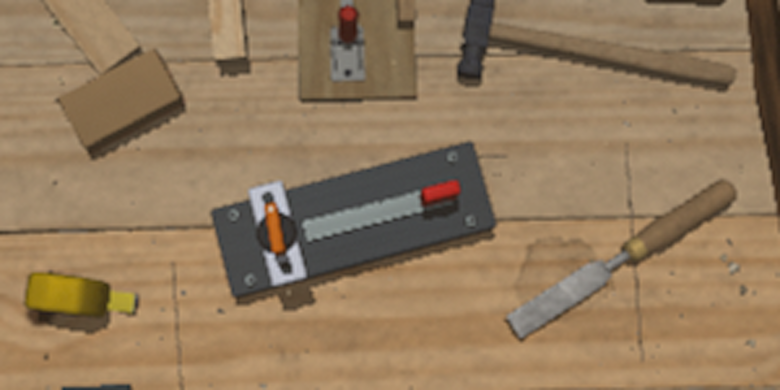

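View pics/scene0c.png

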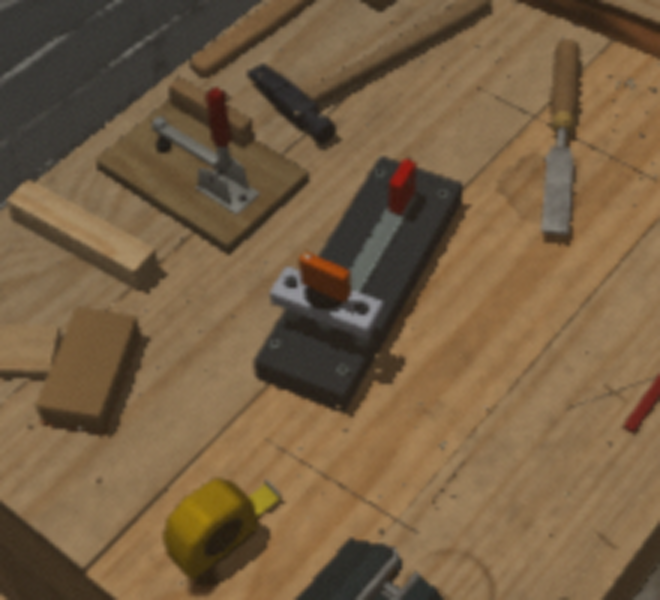

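The pictures show the bed slanted across the middle. In the top crop its corners are near (213,210), (472,143), (495,228) and (236,298). The knob is at about (275,228) and the red handle at about (440,192), and the blade tip lies about 15 mm short of the bridge. The bystanders are clear of the bed.

```bash
cat > h.py <<'E'
from workcell import bot
import cv2,numpy as np
from scipy.optimize import least_squares
from scipy.spatial.transform import Rotation as R
def proj(p,X):
    c=R.from_euler("xyz",p["orientation"],degrees=True).as_matrix()
    q=(np.atleast_2d(X)-p["origin"])@c@np.array(p["mtx"]).T
    return q[:,:2]/q[:,2:]
def box(l,w,z0,z1):
    return np.array([[a*l/2,b*w/2,z] for a in(-1,1) for b in(-1,1) for z in(z0,z1)])
def world(v,X,z=0):
    return R.from_euler("z",v[2]).apply(X)+[v[0],v[1],z]
def cen(p,X):
    h=cv2.convexHull(np.round(proj(p,X)*64).astype(np.int32)); m=cv2.moments(h)
    return np.array([m["m10"],m["m01"]])/m["m00"]/64
def mask(p,name):
    f=cv2.cvtColor(p["frame"],cv2.COLOR_RGB2HSV).astype(int);H,S,V=f[...,0],f[...,1],f[...,2]
    m=(S>140)&(V>90)
    m&=((H<4)|(H>174)) if name=="red" else ((H>=6)&(H<17)&(S>190))
    return m
def blob(p,name,near):
    n,l,st,c=cv2.connectedComponentsWithStats(mask(p,name).astype(np.uint8))
    i=1+np.argmin(np.linalg.norm(c[1:]-near,axis=1)); return c[i],st[i],l==i
def fitpt(ps,cs,X,yaw,x0):
    f=lambda v:np.concatenate([cen(p,world([v[0],v[1],yaw],X))-c for p,c in zip(ps,cs)])
    r=least_squares(f,x0,diff_step=1e-3); return r.x,r.fun
E
python3 - <<'E'
from h import *
S=bot.camera("scene");T=bot.camera("top")
# bed corners, top face z=.03, fixture frame
C=np.array([[-45,60,30],[-45,-210,30],[45,-210,30],[45,60,30]])/1e3
tc=np.array([[213,210],[472,143],[495,228],[236,298]])/2.6+[120,120]
w=lambda v:world(v,C)
for perm in (C,C[::-1]):
    pass
def f(v): return (proj(T,world(v,C))-tc).ravel()
for y0 in(0,1.57,3.14,-1.57):
    r=least_squares(f,[.45,0,y0]);print(r.x,np.round(r.fun,1),r.cost)
ko=[];re=[]
for p,k,h in((S,[238,202],[263,172]),(T,[225,207],[289,194])):
    for n,q,l in(("orange",k,ko),("red",h,re)):
        c,s,_=blob(p,n,q);l.append(c);print(n,c,s)
fx=r.x
E
```

```text
[0.57088646 0.04969857 0.28942971] [  7.5  33.9  10.4  32.4  -8.  -33.8 -10.  -34.1] 2415.565374900072
[0.57088562 0.04969829 0.28944151] [  7.5  33.9  10.4  32.4  -8.  -33.8 -10.  -34.1] 2415.56537463189
[0.57088542 0.04969823 0.28944433] [  7.5  33.9  10.4  32.4  -8.  -33.8 -10.  -34.1] 2415.5653747647825
[0.57088671 0.04969865 0.28942607] [  7.5  33.9  10.4  32.4  -8.  -33.8 -10.  -34.1] 2415.565375251733
orange [238.39285714 198.69642857] [230 195  16   8  56]
red [263.41025641 167.58974359] [260 164   8   8  39]
orange [225.53333333 209.05333333] [223 201   7  17  75]
red [289.2804878  192.95121951] [282 189  15   9  82]
```

Run:
```python
from h import *
S=bot.camera("scene");T=bot.camera("top")
C=np.array([[45,60,30],[45,-210,30],[-45,-210,30],[-45,60,30]])/1e3
tc=np.array([[213,210],[472,143],[495,228],[236,298]])/2.6+[120,120]
for z in (0,):
    r=least_squares(lambda v:(proj(T,world(v,C))-tc).ravel(),[.45,0,0]);print("bed top",r.x,np.round(r.fun,1))
yaw=r.x[2]
sc=proj(S,world(r.x,C));print("scene crop corners",(sc-[130,110])*3)
K=box(.046,.012,.085,.121);H=box(.014,.036,.034,.076)
for n,B,k,h in(("orange",K,[238,199],[225,209]),("red",H,[263,168],[289,193])):
    cs=[blob(S,n,k)[0],blob(T,n,h)[0]]
    x,fun=fitpt([S,T],cs,B,yaw,r.x[:2]);print(n,x,fun)
    d=R.from_euler("z",-yaw).apply([x[0]-r.x[0],x[1]-r.x[1],0]);print("in bed frame",d)
    m=blob(T,n,h)[2]; 
    for j,p in enumerate((S,T)): print(np.round(proj(p,world([x[0],x[1],yaw],B)),0).min(0),np.round(proj(p,world([x[0],x[1],yaw],B)),0).max(0))
vis=[]
for p,s in((S,(200,140,300,260)),(T,(190,165,320,245))):
    im=p["frame"][s[1]:s[3],s[0]:s[2],::-1];vis.append(cv2.resize(im,(800,int(800*im.shape[0]/im.shape[1])),interpolation=2))
cv2.imwrite("pics/tz.png",vis[1])
```

```text
bed top [0.56988519 0.04956764 0.28994055] [-1.1  0.1  0.9 -0.7  1.6  0.1 -1.3  0.4]
scene crop corners [[259.09762632 360.16806275]
 [386.80258542 154.50693358]
 [471.12404194 182.9600155 ]
 [351.38904821 396.39685148]]
orange [0.57431425 0.04951459] [ 1.26137306  2.78566858  0.79040837 -2.19092557]
in bed frame [ 0.00422903 -0.00131708  0.        ]
[230. 193.] [249. 210.]
[221. 196.] [232. 218.]
red [ 0.62370446 -0.10569995] [ 0.87338168  2.67717614  1.13746074 -1.76325486]
in bed frame [ 0.00718263 -0.16417353  0.        ]
[259. 160.] [269. 180.]
[282. 185.] [299. 197.]
```

View pics/tz.png

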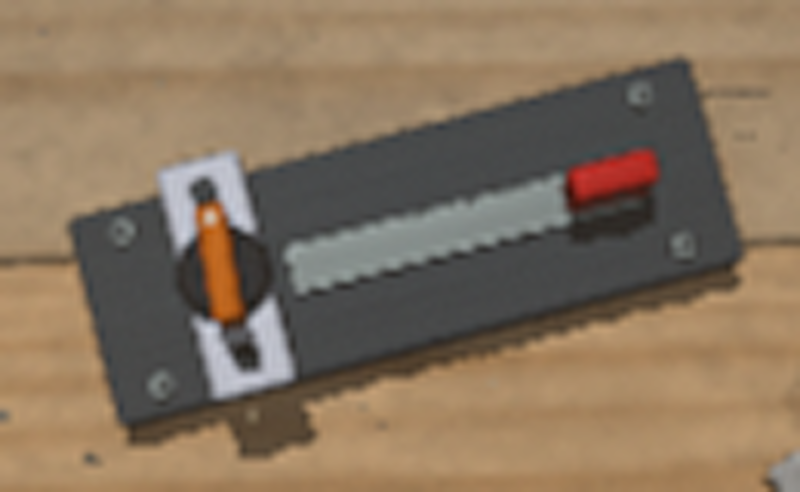

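Everything is found. The knob bar lies roughly along the bridge and the blade is nearly parallel to the bed. Next I loosen the colour masks to get better positions.

```bash
python3 - <<'E'
import re
s=open('h.py').read()
s=s.replace('m=(S>140)&(V>90)','m=(S>130)&(V>35)').replace('((H>=6)&(H<17)&(S>190))','((H>=5)&(H<18)&(S>185))')
open('h.py','w').write(s)
E
python3 - <<'E'
from h import *
S=bot.camera("scene");T=bot.camera("top")
hsv=cv2.cvtColor(T["frame"],cv2.COLOR_RGB2HSV)
reg=bot.cut_out(T,"fixture")[0]["region"]|bot.cut_out(T,"blade")[0]["region"]
pts=np.argwhere(reg)[:,::-1].astype(np.float32)
print("fixture region rect",cv2.minAreaRect(pts))
roi=np.zeros(reg.shape,bool);roi[165:245,195:318]=1
dark=roi&(hsv[...,2]<95)&(hsv[...,1]<70)
n,l,st,_=cv2.connectedComponentsWithStats(dark.astype(np.uint8));i=1+st[1:,4].argmax()
rect=cv2.minAreaRect(np.argwhere(l==i)[:,::-1].astype(np.float32));tc=cv2.boxPoints(rect)
tc=np.array([tc[np.argmin(np.linalg.norm(tc-q,axis=1))] for q in ([202,201],[301,175],[310,208],[211,234.])])
print(rect,tc)
C=np.array([[45,60,30],[45,-210,30],[-45,-210,30],[-45,60,30]])/1e3
r=least_squares(lambda v:(proj(T,world(v,C))-tc).ravel(),[.57,0.05,0.29]);print("bed",r.x,np.round(r.fun,1))
yaw=r.x[2]
# bridge white: centroid top z .076 both cams
for n,B,k,h in(("orange",box(.046,.012,.085,.121),[238,199],[225,209]),("red",box(.014,.036,.034,.076),[263,168],[289,193])):
    bs=[blob(S,n,k),blob(T,n,h)]
    x,fun=fitpt([S,T],[b[0] for b in bs],B,yaw,r.x[:2]);print(n,x,fun,[b[1] for b in bs])
    print("in bed frame",R.from_euler("z",-yaw).apply([x[0]-r.x[0],x[1]-r.x[1],0]))
    for p in(S,T): q=proj(p,world([*x,yaw],B));print(np.round(q.min(0)),np.round(q.max(0)-q.min(0)))
# blade strip
g=roi&(hsv[...,2]>110)&(hsv[...,1]<45);g[:, :234]=0
n,l,st,_=cv2.connectedComponentsWithStats(g.astype(np.uint8));i=1+st[1:,4].argmax()
rb=cv2.minAreaRect(np.argwhere(l==i)[:,::-1].astype(np.float32));print("strip",rb,st[i])
def un(p,uv,z):
    return least_squares(lambda v:proj(p,[v[0],v[1],z])[0]-uv,[.57,0]).x
b=np.array([un(T,u,.034) for u in cv2.boxPoints(rb)]);print(b)
print("in bed",R.from_euler("z",-yaw).apply(np.c_[b-r.x[:2],np.zeros(4)])[:,:2])
E
```

```text
fixture region rect ((255.9703369140625, 204.10415649414062), (35.91348648071289, 105.58638763427734), 74.93151092529297)
((267.58575439453125, 200.60531616210938), (34.922157287597656, 80.08795928955078), 74.81416320800781) [[224.36612 194.2435 ]
 [301.6575  173.2644 ]
 [310.8054  206.96713]
 [233.514   227.94623]]
bed [0.58080637 0.02025168 0.29811395] [-12.    3.   11.8  -3.4  12.6  -3.8 -12.1   3.3]
orange [0.57230625 0.05156878] [ 1.35601866  1.22054674 -0.14067464 -1.55463518] [array([230, 195,  16,  15, 122], dtype=int32), array([222, 201,   8,  17,  80], dtype=int32)]
in bed frame [0.00107319 0.03243241 0.        ]
[230. 193.] [19. 18.]
[220. 197.] [11. 22.]
red [ 0.62373039 -0.10498694] [ 0.80161274  2.63497171  0.88613656 -1.88157333] [array([260, 164,   8,   9,  43], dtype=int32), array([282, 189,  15,   9,  86], dtype=int32)]
in bed frame [ 0.00424591 -0.13232217  0.        ]
[259. 161.] [10. 20.]
[282. 185.] [17. 12.]
strip ((259.157470703125, 202.6073455810547), (8.13834285736084, 46.60725021362305), 75.46554565429688) [236 193  47  20 369]
[[ 0.58878139  0.03071281]
 [ 0.62232341 -0.083452  ]
 [ 0.60219367 -0.08907008]
 [ 0.56883063  0.02483355]]
in bed [[ 0.01069588  0.00765731]
 [ 0.00922619 -0.11132384]
 [-0.0116658  -0.11078165]
 [-0.01010174  0.00789726]]
```

Run:
```python
from h import *
T=bot.camera("top");S=bot.camera("scene")
C=np.array([[45,60,30],[45,-210,30],[-45,-210,30],[-45,60,30]])/1e3
tc=cv2.boxPoints(((255.97,204.1),(35.9,105.6),74.93))
tc=np.array([tc[np.argmin(np.linalg.norm(tc-q,axis=1))] for q in ([202,201],[301,175],[310,208],[211,234.])])
r=least_squares(lambda v:(proj(T,world(v,C))-tc).ravel(),[.57,0.05,0.29]);print("bed",r.x,np.round(r.fun,1))
# red fit with varied V thresholds, S camera
for p,q in((S,[263,168]),(T,[289,193])):
    x,y=int(q[0]),int(q[1]);print(p["frame"][y-12:y+16:2,x+1].tolist())
b=np.array([[ 0.58878139,0.03071281],[0.62232341,-0.083452],[0.60219367,-0.08907008],[0.56883063,0.02483355],[.6237,-.105],[.5723,.0516]])
print(R.from_euler("z",-r.x[2]).apply(np.c_[b-r.x[:2],np.zeros(6)])[:,:2])
d=(b[0]+b[3]-b[1]-b[2]);print("blade yaw",np.arctan2(-d[0],d[1]))
s=(200,140,300,215);im=S["frame"][s[1]:s[3],s[0]:s[2],::-1].copy();im=cv2.resize(im,(800,600),interpolation=2)
for X,c in((world([*r.x],C),(255,255,0)),(world([.5723,.0516,r.x[2]],box(.046,.012,.085,.121)),(0,255,0)),(world([.6237,-.105,r.x[2]],box(.014,.036,.034,.076)),(255,0,0))):
    for u in proj(S,X): cv2.circle(im,tuple(int(t) for t in (u+.5-[200,140])*8),3,c,-1)
cv2.imwrite("pics/sz.png",im)
```

```text
bed [0.57056623 0.04998553 0.29417937] [ 0.3  0.3 -0.2  0.6  0.2 -0.6 -0.3 -0.3]
[[141, 116, 84], [139, 115, 83], [128, 102, 70], [128, 96, 66], [132, 35, 25], [142, 29, 21], [141, 28, 19], [116, 28, 19], [67, 24, 16], [59, 25, 16], [60, 24, 19], [61, 26, 22], [56, 36, 30], [61, 59, 54]]
[[71, 72, 73], [72, 73, 73], [72, 73, 72], [71, 72, 73], [65, 70, 69], [177, 42, 34], [178, 47, 40], [133, 35, 29], [64, 47, 43], [52, 50, 47], [47, 42, 40], [59, 58, 56], [71, 73, 74], [71, 72, 73]]
[[ 0.01184443 -0.02372634]
 [ 0.01084289 -0.14271234]
 [-0.01005107 -0.14225236]
 [-0.00895397 -0.02356821]
 [ 0.0059124  -0.16373379]
 [ 0.00212741  0.0010424 ]]
blade yaw 0.28534954286653635
```

View pics/sz.png

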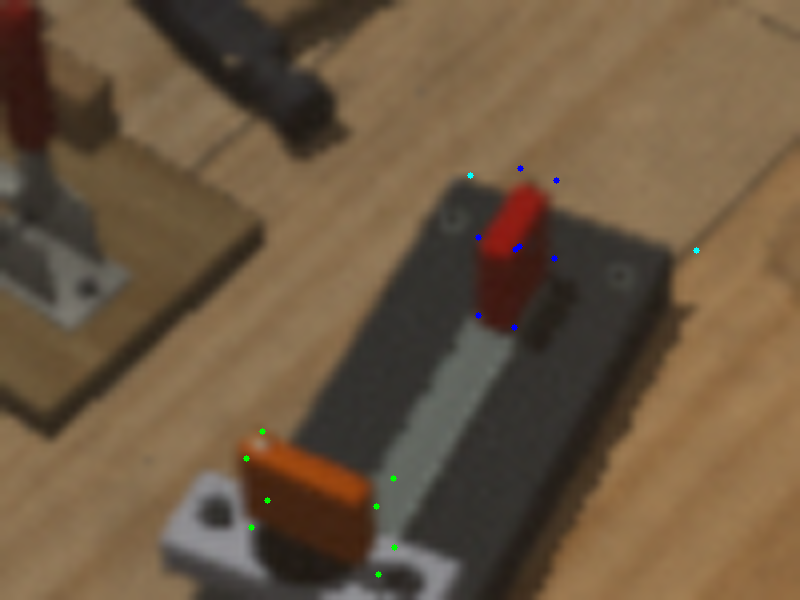

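The scene projections land about 2 px right of the objects, which fits the calibration offset. The masks also cut off the dark sides. I'll fix the masks and fit each camera separately.

```bash
sed -i 's/m&=.*/m\&=((H<8)|(H>172)) if name=="red" else ((H>=8)\&(H<18)\&(S>165))/' h.py
python3 - <<'E'
from h import *
T=bot.camera("top");S=bot.camera("scene")
yaw=.29
out={}
for n,B,k,h in(("orange",box(.046,.012,.085,.121),[238,202],[225,209]),("red",box(.014,.036,.034,.076),[263,172],[289,193])):
    for p,nm,q in((S,"S",k),(T,"T",h)):
        c,st,_=blob(p,n,q); x,fun=fitpt([p],[c],B,yaw,[.58,0])
        pr=proj(p,world([*x,yaw],B));print(n,nm,np.round(x,4),st,np.round(np.r_[pr.min(0),pr.max(0)-pr.min(0)]),np.abs(fun).max()); out[n+nm]=x
for nm in"ST": print(nm,R.from_euler("z",-yaw).apply([*(out["red"+nm]-out["orange"+nm]),0]))
C=np.array([[45,-210,30],[-45,-210,30]])/1e3
sc=np.array([[458,178],[673,250]])/8+[199.5,139.5]
print("bed from S",least_squares(lambda v:(proj(S,world([*v,yaw],C))-sc).ravel(),[.57,.05]).x)
E
```

```text
orange S [0.5891 0.    ] [230 195  16  15 158] [239. 179.  18.  18.] 14.311590445727404
orange T [0.5687 0.    ] [222 201   8  17  86] [242. 199.  10.  22.] 21.720531674998313
red S [0.5989 0.    ] [260 163   9  18 114] [240. 186.  11.  21.] 25.28192855633708
red T [0.6173 0.    ] [282 189  15  10  99] [240. 187.  16.  11.] 41.019452840755065
S [ 0.00943037 -0.00281414  0.        ]
T [ 0.04660911 -0.01390876  0.        ]
bed from S [0.57610563 0.054953  ]
```

Run:
```python
from h import *
T=bot.camera("top");S=bot.camera("scene")
yaw=.29
out={}
for n,B,k,h,x0 in(("orange",box(.046,.012,.085,.121),[238,202],[225,209],[.57,.05]),("red",box(.014,.036,.034,.076),[263,172],[289,193],[.62,-.1])):
    for p,nm,q in((S,"S",k),(T,"T",h)):
        c,st,_=blob(p,n,q); x=least_squares(lambda v:cen(p,world([*v,yaw],B))-c,x0,diff_step=.05,method="lm").x; fun=cen(p,world([*x,yaw],B))-c
        pr=proj(p,world([*x,yaw],B));print(n,nm,np.round(x,4),st,np.round(np.r_[pr.min(0),pr.max(0)-pr.min(0)]),np.abs(fun).max()); out[n+nm]=x
for nm in"ST": print(nm,R.from_euler("z",-yaw).apply([*(out["red"+nm]-out["orange"+nm]),0]))
```

```text
orange S [0.5769 0.0527] [230 195  16  15 160] [229. 193.  19.  18.] 0.0014654020818625213
orange T [0.5691 0.0513] [222 201   8  17  85] [220. 198.  11.  22.] 0.001583764178178626
red S [ 0.6228 -0.1014] [260 163   9  18 115] [259. 161.  10.  20.] 0.0006618766238091212
red T [ 0.6177 -0.1026] [282 189  15  10  99] [281. 188.  17.  11.] 0.003603879927482012
S [-1.10648727e-04 -1.60759519e-01  0.00000000e+00]
T [ 0.00263671 -0.16138705  0.        ]
```

Averaging the two cameras gives the knob axis at (0.573, 0.052), the handle at (0.620, -0.102) and yaw about 0.29. I'll write a helper that turns a target into tool-frame shifts.

```bash
cat > go.py <<'E'
import sys,numpy as np
from workcell import bot
from scipy.spatial.transform import Rotation as R
# target: x y z yaw(deg) -> shift (mm) and turn in the tool frame, tool pointing straight down
x,y,z,yaw=map(float,sys.argv[1:5]); o=bot.get_obs()
r=R.from_euler("xyz",o["tcp_rot"],degrees=True); g=R.from_euler("xyz",[-90,0,yaw],degrees=True)
print("shift",np.round(r.inv().apply(np.array([x,y,z])-o["ee_pos"])*1e3,1),"turn",np.round((r.inv()*g).as_rotvec(),3))
print("q",np.round(o["q"],1),"F",np.round(o["wrist_force"],2),"t",round(o["time"],2))
E
python3 go.py .620 -.102 .13 16.6
```

```text
shift [-249.9  101.3  552.1] turn [-0.    -1.526 -0.   ]
q [-70.8   5.   10.1  95.1  -0.   90. ] F [-1.06  0.17 -0.17] t 1.6
```

```bash
python3 -m inch '[[[-250,101,552],[0,-1.526,0],60],[[-250,101,552],[0,-1.526,0],60],[[-250,101,552],[0,-1.526,0],60],[[-250,101,552],[0,-1.526,0],60],[[-250,101,552],[0,-1.526,0],60],[[-250,101,552],[0,-1.526,0],60],[[-250,101,552],[0,-1.526,0],60],[[-250,101,552],[0,-1.526,0],60],[[-250,101,552],[0,-1.526,0],60],[[-250,101,552],[0,-1.526,0],60],[[-250,101,552],[0,-1.526,0],60],[[-250,101,552],[0,-1.526,0],60],[[-250,101,552],[0,-1.526,0],60],[[-250,101,552],[0,-1.526,0],60],[[-250,101,552],[0,-1.526,0],60],[[-250,101,552],[0,-1.526,0],60]]' 20; python3 go.py .620 -.102 .042 16.6
python3 - <<'E'
from h import *
for n in("scene","top"):
    p=bot.camera(n); u=proj(p,[bot.get_obs()["ee_pos"]])[0];print(n,u)
    a=max(int(u[0])-50,0);b=int(u[1])-37;cv2.imwrite(f"pics/{n}1.png",cv2.resize(p["frame"][b:b+75,a:a+100,::-1],(400,300),interpolation=2))
a=cv2.imread("pics/scene1.png");b=cv2.imread("pics/top1.png");cv2.imwrite("pics/both1.png",np.hstack([a,b]))
E
```

```text
time: 3.2
ee_pos: [0.6193, -0.1031, 0.1309]
tcp_rot: [-90.0, -0.0, 16.5]
wrist_force: [0.0, -0.4, -1.0]
opening: 0.0602
shift [ 1.  88.9  0.9] turn [ 0.    -0.001  0.   ]
q [-9.4 14.8 10.2 85.3 -0.  64. ] F [ 0.01 -0.45 -0.96] t 3.2
scene [265.24671017 153.14908649]
top [292.36077151 188.31558052]
```

View pics/both1.png

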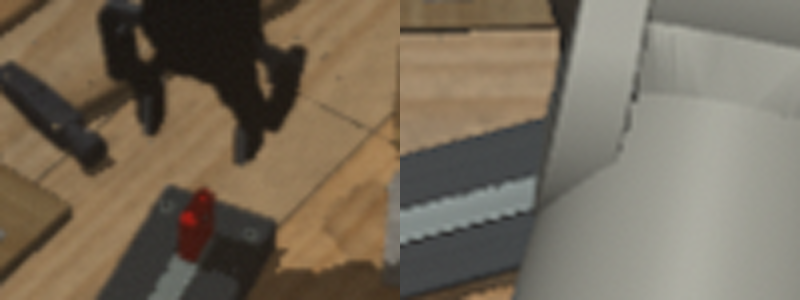

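The fingers straddle the handle with the mid-point almost directly above it. Next I descend and close.

```bash
python3 -m inch '[[[1,30,1],[0,0,0],50],[[1,60,1],[0,0,0],50],[[1,89,1],[0,0,0],50],[[1,89,1],[0,0,0],40],[[1,89,1],[0,0,0],30],[[1,89,1],[0,0,0],20],[[1,89,1],[0,0,0],5],[[1,89,1],[0,0,0],5],[[1,89,1],[0,0,0],5],[[1,89,1],[0,0,0],5],[[1,89,1],[0,0,0],5]]' 20;  python3 go.py .620 -.102 .042 16.6
```

```text
time: 4.4
ee_pos: [0.6212, -0.1024, 0.0444]
tcp_rot: [-90.1, -0.2, 16.5]
wrist_force: [-2.5, -1.7, 7.0]
opening: 0.0136
shift [-1.   2.4  0.7] turn [ 0.002 -0.002  0.004]
q [-9.3 16.   2.  75.8 -0.  64.1] F [-2.46 -1.72  6.95] t 4.4
```

```bash
python3 -m inch '[[[0,0,0],[0,0,0],5],[[0,0,5],[0,0,0],5],[[0,0,14],[0,0,0],5],[[0,0,23],[0,0,0],5],[[0,0,32],[0,0,0],5],[[0,0,41],[0,0,0],5],[[0,0,49],[0,0,0],5],[[0,0,56],[0,0,0],5],[[0,0,58],[0,0,0],5],[[0,0,58],[0,0,0],5]]';  python3 go.py .620 -.102 .042 16.6
python3 - <<'E'
from h import *
S=bot.camera("scene");T=bot.camera("top")
ims=[]
for p,s in((S,(200,150,300,225)),(T,(200,165,300,240))):
    ims.append(cv2.resize(p["frame"][s[1]:s[3],s[0]:s[2],::-1],(400,300),interpolation=2))
cv2.imwrite("pics/b2.png",np.hstack(ims))
E
```

```text
time: 5.4
ee_pos: [0.6046, -0.0461, 0.0445]
tcp_rot: [-90.1, -0.2, 16.5]
wrist_force: [-0.3, 2.6, 2.7]
opening: 0.0139
shift [ -1.2   2.6 -57.9] turn [ 0.002 -0.001  0.004]
q [-4.4 12.9 -1.7 75.2 -0.  69.1] F [-0.32  2.61  2.69] t 5.4
```

View pics/b2.png

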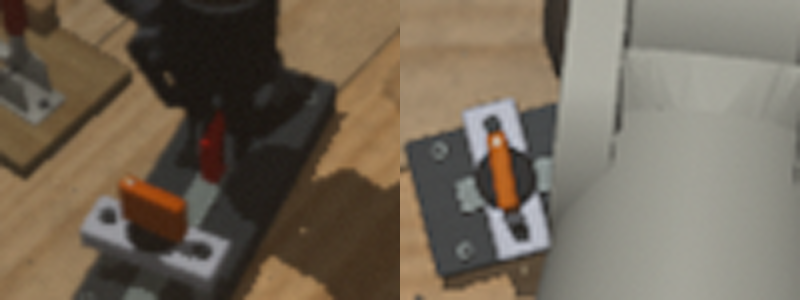

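The blade passes centrally under the bridge, and its tip shows beyond it at about (60,194) in the top crop. I'll measure the tip and work out the move to the knob.

```bash
python3 - <<'E'
from h import *
T=bot.camera("top")
u=np.array([60,194])/4+[199.5,164.5]
x=least_squares(lambda v:proj(T,[v[0],v[1],.034])[0]-u,[.57,.1]).x
print(x,R.from_euler("z",-.292).apply([x[0]-.5706,x[1]-.05,0]))
E
python3 go.py .573 .052 .16 106.6
```

```text
[0.5655344  0.08336377] [0.0047532 0.0334097 0.       ]
shift [  -2.  -115.7  103.4] turn [ 0.004 -1.572  0.002]
q [-4.4 12.9 -1.7 75.2 -0.  69.1] F [0.12 2.65 4.08] t 5.55
```

```bash
python3 -m inch '[[[0,0,0],[0,0,0],30],[[0,0,0],[0,0,0],45],[[0,0,0],[0,0,0],50],[[0,-20,0],[0,0,0],50],[[0,-60,0],[0,0,0],50],[[0,-105,0],[0,0,0],50],[[0,-116,0],[0,0,0],50]]'; python3 go.py .570 .051 .15 106.7
```

```text
time: 6.25
ee_pos: [0.6058, -0.0468, 0.1659]
tcp_rot: [-90.2, -0.6, 16.5]
wrist_force: [0.2, -0.1, 0.0]
opening: 0.0499
shift [ -6.7  15.4 104. ] turn [ 0.011 -1.574  0.005]
q [-4.4 11.4 10.1 88.  -0.  69.1] F [ 0.22 -0.13  0.03] t 6.25
```

```bash
python3 -m inch '[[[-6.7,5,104],[0,-1.574,0],50],[[-6.7,5,104],[0,-1.574,0],50],[[-6.7,5,104],[0,-1.574,0],50],[[-6.7,5,104],[0,-1.574,0],50],[[-6.7,5,104],[0,-1.574,0],50],[[-6.7,5,104],[0,-1.574,0],50],[[-6.7,5,104],[0,-1.574,0],50],[[-6.7,5,104],[0,-1.574,0],50],[[-6.7,5,104],[0,-1.574,0],50],[[-6.7,5,104],[0,-1.574,0],50],[[-6.7,5,104],[0,-1.574,0],50],[[-6.7,5,104],[0,-1.574,0],50],[[-6.7,5,104],[0,-1.574,0],50]]'; python3 go.py .570 .051 .092 106.7
python3 - <<'E'
from h import *
S=bot.camera("scene");s=(190,130,290,205)
cv2.imwrite("pics/b3.png",cv2.resize(S["frame"][s[1]:s[3],s[0]:s[2],::-1],(400,300),interpolation=2))
print(proj(S,[.57,.051,.121])-s[:2])
E
```

```text
time: 7.55
ee_pos: [0.5698, 0.0509, 0.1601]
tcp_rot: [-90.6, 0.2, 106.5]
wrist_force: [0.4, 0.4, 0.0]
opening: 0.0498
shift [ 0.4 68.1  0.5] turn [ 0.01  -0.003 -0.004]
q [  5.2   6.5   3.9  86.7  -0.1 -11.4] F [0.36 0.41 0.04] t 7.55
[[50.2469369  68.42179161]]
```

View pics/b3.png

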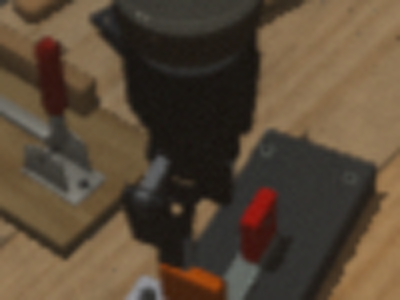

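The fingers are astride the orange bar, one on each side. Next I descend and close on it.

```bash
python3 -m inch '[[[0,30,0],[0.01,0,-0.004],40],[[0,68,0],[0.01,0,-0.004],35],[[0,68,0],[0.01,0,-0.004],30],[[0,68,0],[0.01,0,-0.004],20],[[0,68,0],[0.01,0,-0.004],4],[[0,68,0],[0.01,0,-0.004],4],[[0,68,0],[0.01,0,-0.004],4],[[0,68,0],[0.01,0,-0.004],4],[[0,68,0],[0.01,0,-0.004],4]]' 40; python3 go.py .570 .051 .092 106.7
```

```text
time: 8.5
ee_pos: [0.5702, 0.0519, 0.0936]
tcp_rot: [-90.0, -0.1, 106.6]
wrist_force: [-4.4, 5.6, -3.8]
opening: 0.0112
shift [-0.8  1.6  0.5] turn [ 0.    -0.002  0.002]
q [  5.2   7.6  -2.3  80.1   0.1 -11.4] F [-4.42  5.58 -3.84] t 8.5
```

```bash
python3 -m inch '[[[0,0,0],[0,0.13,0],4],[[0,0,0],[0,0.26,0],4],[[0,0,0],[0,0.39,0],4],[[0,0,0],[0,0.52,0],4],[[0,0,0],[0,0.65,0],4],[[0,0,0],[0,0.78,0],4],[[0,0,0],[0,0.8,0],4]]'; python3 -m inch '[[[0,0,0],[0,0.13,0],4],[[0,0,0],[0,0.26,0],4],[[0,0,0],[0,0.39,0],4],[[0,0,0],[0,0.52,0],4],[[0,0,0],[0,0.65,0],4],[[0,0,0],[0,0.7,0],4],[[0,0,0],[0,0.7,0],4]]'
```

```text
time: 9.2
ee_pos: [0.5704, 0.0546, 0.0937]
tcp_rot: [-89.8, -0.3, 60.6]
wrist_force: [3.6, 15.8, -15.3]
opening: 0.011
time: 9.9
ee_pos: [0.5721, 0.0565, 0.0938]
tcp_rot: [-89.5, -0.3, 20.4]
wrist_force: [14.1, 11.7, -19.9]
opening: 0.0112
```

```bash
python3 -m inch '[[[0,0,-2],[0,0,0],4],[[0,0,-3.8],[0,0.1,0],4],[[0,0,-3.8],[0,0.2,0],4],[[0,0,-3.8],[0,0.2,0],4]]'; python3 -m inch '[[[0,0,0],[0,0,0],25],[[0,0,0],[0,0,0],40],[[0,0,0],[0,0,0],50],[[0,-40,0],[0,0,0],50],[[0,-80,0],[0,0,0],50]]' 20;  python3 go.py .605 -.047 .125 16.6
```

```text
time: 10.3
ee_pos: [0.5731, 0.0565, 0.0938]
tcp_rot: [-89.1, -0.2, 8.9]
wrist_force: [1.5, 21.7, -14.2]
opening: 0.0115
time: 10.8
ee_pos: [0.5725, 0.0547, 0.1746]
tcp_rot: [-89.1, -0.1, 8.9]
wrist_force: [1.3, 0.5, 0.4]
opening: 0.0496
shift [  16.4   48.  -106.3] turn [-0.016 -0.135  0.003]
q [ 5.   7.6  6.6 89.   0.9 86.1] F [1.28 0.49 0.45] t 10.8
```

```bash
python3 -m inch '[[[16,10,-106],[-0.016,-0.135,0.003],50],[[16,10,-106],[-0.016,-0.135,0.003],50],[[16,40,-106],[-0.016,-0.135,0.003],50],[[16,80,-106],[-0.016,-0.135,0.003],45],[[16,128,-106],[-0.016,-0.135,0.003],40],[[16,128,-106],[-0.016,-0.135,0.003],30]]'; python3 go.py .605 -.047 .047 16.6;python3 -m inch '[[[0,0,0],[0,0,0],30]]'; python3 -m inch '[[[0,0,0],[0,0,0],30]]'
```

```text
time: 11.4
ee_pos: [0.6007, -0.0459, 0.0391]
tcp_rot: [-89.8, 0.6, 16.6]
wrist_force: [-0.5, 1.4, -0.7]
opening: 0.03
shift [ 3.7 -7.9 -2.2] turn [-0.003 -0.001 -0.01 ]
q [-4.3 13.3 -1.8 75.5 -0.1 69.1] F [-0.53  1.35 -0.7 ] t 11.4
time: 11.5
ee_pos: [0.6011, -0.0462, 0.041]
tcp_rot: [-89.9, 0.5, 16.5]
wrist_force: [0.4, 0.3, 1.5]
opening: 0.0294
time: 11.6
ee_pos: [0.6019, -0.0464, 0.0432]
tcp_rot: [-89.9, 0.4, 16.5]
wrist_force: [-0.2, 0.5, 0.7]
opening: 0.0302
```

```bash
python3 -m inch '[[[2.5,-4,0],[-0.003,0,-0.008],25],[[2.5,-4,0],[-0.003,0,-0.008],5],[[2.5,-4,0],[-0.003,0,-0.008],5],[[2.5,-4,0],[-0.003,0,-0.008],5],[[2.5,-4,0],[-0.003,0,-0.008],5]]' 20; python3 -m inch '[[[0,0,0],[0,0,0],5],[[0,0,0],[0,0,0],5]]'
```

```text
time: 12.1
ee_pos: [0.6063, -0.0458, 0.0509]
tcp_rot: [-90.2, -0.4, 16.6]
wrist_force: [-0.6, -0.0, 11.1]
opening: 0.0137
time: 12.3
ee_pos: [0.6064, -0.0458, 0.0518]
tcp_rot: [-90.3, -0.4, 16.6]
wrist_force: [-0.9, -1.8, -1.3]
opening: 0.0138
```

```bash
python3 -m inch '[[[0,0,-1],[0,0,0],5],[[0,0,-2],[0,0,0],5],[[0,0,-3],[0,0,0],5]]'; python3 -m inch '[[[0,0,-1],[0,0,0],5],[[0,0,-2],[0,0,0],5]]'; python3 -m inch '[[[0,0,-1],[0,0,0],5],[[0,0,-2],[0,0,0],5]]'
```

```text
time: 12.6
ee_pos: [0.6072, -0.0485, 0.0515]
tcp_rot: [-90.2, -0.4, 16.6]
wrist_force: [-1.5, 2.3, -3.0]
opening: 0.0137
time: 12.8
ee_pos: [0.6079, -0.0503, 0.0515]
tcp_rot: [-90.2, -0.4, 16.6]
wrist_force: [-0.2, 2.2, -3.1]
opening: 0.0135
time: 13.0
ee_pos: [0.6085, -0.0523, 0.0515]
tcp_rot: [-90.2, -0.4, 16.6]
wrist_force: [-1.6, 3.2, -2.4]
opening: 0.0138
```

```bash
python3 -m inch '[[[0,1,0],[0,0,0],5],[[0,1,1],[0,0,0],5],[[0,1,2],[0,0,0],5],[[0,1,3],[0,0,0],5]]'; python3 -m inch '[[[0,0,1],[0,0,0],5],[[0,0,2],[0,0,0],5]]'; python3 -m inch '[[[0,0,1],[0,0,0],5],[[0,0,2],[0,0,0],5]]';  python3 -m inch '[[[0,0,-1],[0,0,0],5],[[0,0,-2],[0,0,0],5],[[0,0,-3],[0,0,0],5]]'; python3 -m inch '[[[0,0,-1],[0,0,0],5],[[0,0,-2],[0,0,0],5]]'
```

```text
time: 13.4
ee_pos: [0.6082, -0.0502, 0.051]
tcp_rot: [-90.3, -0.5, 16.6]
wrist_force: [1.5, -5.2, 1.9]
opening: 0.0136
time: 13.6
ee_pos: [0.608, -0.0486, 0.0512]
tcp_rot: [-90.4, -0.5, 16.5]
wrist_force: [1.5, -4.2, 0.9]
opening: 0.0138
time: 13.8
ee_pos: [0.6075, -0.0467, 0.0513]
tcp_rot: [-90.4, -0.5, 16.5]
wrist_force: [1.2, -5.4, 1.2]
opening: 0.0139
time: 14.1
ee_pos: [0.608, -0.0488, 0.051]
tcp_rot: [-90.3, -0.5, 16.6]
wrist_force: [-2.0, 3.5, -0.1]
opening: 0.0139
time: 14.3
ee_pos: [0.6085, -0.0502, 0.051]
tcp_rot: [-90.2, -0.5, 16.6]
wrist_force: [-1.3, 4.5, 1.2]
opening: 0.0136
```

Three drag estimates corrected for vertical force agree at about 4.3 N, so the foot presses with about 3 N. That is in band but a bit light. I'll add about 0.1 rad and feel it again.

```bash
python3 -m inch '[[[0,0,0],[0,0,0],30],[[0,0,0],[0,0,0],45],[[0,0,0],[0,0,0],50],[[0,-40,0],[0,0,0],50],[[0,-80,0],[0,0,0],50],[[0,-110,0],[0,0,0],50]]'; python3 go.py .5735 .054 .16 8.9; python3 go.py .5735 .054 .093 8.9
```

```text
time: 14.9
ee_pos: [0.6077, -0.0503, 0.1635]
tcp_rot: [-90.3, -0.6, 16.6]
wrist_force: [1.1, -0.3, -0.5]
opening: 0.0503
shift [ -3.1   3.  109.8] turn [0.004 0.134 0.01 ]
q [-4.7 11.8 10.1 87.8 -0.1 68.7] F [ 1.12 -0.33 -0.48] t 14.9
shift [ -3.7  70.  110.1] turn [0.004 0.134 0.01 ]
q [-4.7 11.8 10.1 87.8 -0.1 68.7] F [ 1.12 -0.33 -0.48] t 14.9
```

```bash
python3 -m inch '[[[-3,0,50],[0.004,0.134,0.01],50],[[-3,0,100],[0.004,0.134,0.01],50],[[-3,0,110],[0.004,0.134,0.01],50],[[-3,0,110],[0.004,0.134,0.01],50]]'; python3 go.py .5735 .054 .093 8.9
```

```text
time: 15.3
ee_pos: [0.5732, 0.0556, 0.1632]
tcp_rot: [-90.0, -0.0, 9.1]
wrist_force: [0.4, -0.4, 0.5]
opening: 0.0499
shift [ 0.  70.2 -1.6] turn [0.001 0.003 0.001]
q [ 5.6  7.6  5.4 87.8 -0.  86.5] F [ 0.42 -0.41  0.47] t 15.3
```

```bash
python3 -m inch '[[[0,35,-1],[0,0.003,0],45],[[0,70,-1],[0,0.003,0],35],[[0,70,-1],[0,0.003,0],25],[[0,70,-1],[0,0.003,0],4],[[0,70,-1],[0,0.003,0],4],[[0,70,-1],[0,0.003,0],4],[[0,70,-1],[0,0.003,0],4]]' 40;  python3 -m inch '[[[0,0,0],[0,0.05,0],4],[[0,0,0],[0,0.09,0],4],[[0,0,0],[0,0.09,0],4]]'
```

```text
time: 16.0
ee_pos: [0.5736, 0.0536, 0.0936]
tcp_rot: [-90.1, -0.0, 8.8]
wrist_force: [1.5, -6.0, -10.9]
opening: 0.0114
time: 16.3
ee_pos: [0.5737, 0.0535, 0.0937]
tcp_rot: [-90.1, -0.0, 3.7]
wrist_force: [0.9, -1.9, -13.4]
opening: 0.0112
```

```bash
python3 -m inch '[[[0,0,0],[0,0,0],25],[[0,0,0],[0,0,0],40],[[0,0,0],[0,0,0],50],[[0,-35,0],[0,0,0],50],[[0,-70,0],[0,0,0],50]]' 20;  python3 go.py .608 -.0503 .16 16.6
```

```text
time: 16.8
ee_pos: [0.5732, 0.0538, 0.1646]
tcp_rot: [-90.1, 0.0, 3.7]
wrist_force: [1.2, -0.6, 0.6]
opening: 0.05
shift [  28.1    4.8 -106.1] turn [ 0.002 -0.225 -0.001]
q [ 5.4  7.7  5.6 88.  -0.1 91.7] F [ 1.23 -0.59  0.64] t 16.8
```

```bash
python3 -m inch '[[[28,5,-50],[0,-0.225,0],50],[[28,5,-106],[0,-0.225,0],50],[[28,5,-106],[0,-0.225,0],50],[[28,60,-106],[0,-0.225,0],45],[[28,114,-106],[0,-0.225,0],40],[[28,114,-106],[0,-0.225,0],30],[[28,114,-106],[0,-0.225,0],30]]'; python3 go.py .608 -.0503 .049 16.6
```

```text
time: 17.5
ee_pos: [0.607, -0.0501, 0.0503]
tcp_rot: [-90.0, 0.2, 16.6]
wrist_force: [-0.6, -0.1, 0.9]
opening: 0.0301
shift [ 0.9  1.3 -0.5] turn [ 0.001 -0.    -0.003]
q [-4.7 13.5 -0.4 76.3 -0.1 68.7] F [-0.58 -0.13  0.91] t 17.5
```

```bash
python3 -m inch '[[[1,0,0],[0,0,-0.003],20],[[1,0,0],[0,0,-0.003],5],[[1,0,0],[0,0,-0.003],5],[[1,0,0],[0,0,-0.003],5]]'; python3 -m inch '[[[0,0,0],[0,0,0],5],[[0,0,0],[0,0,0],5]]'
for i in 1 2; do python3 -m inch '[[[0,0,-1],[0,0,0],5],[[0,0,-2],[0,0,0],5],[[0,0,-3],[0,0,0],5]]'; done;  for i in 1 2; do python3 -m inch '[[[0,0,1],[0,0,0],5],[[0,0,2],[0,0,0],5],[[0,0,3],[0,0,0],5]]'; done
```

```text
time: 17.9
ee_pos: [0.6096, -0.0496, 0.0536]
tcp_rot: [-90.1, -0.3, 16.6]
wrist_force: [-2.0, 0.8, 7.1]
opening: 0.0136
time: 18.1
ee_pos: [0.6098, -0.0495, 0.0546]
tcp_rot: [-90.2, -0.3, 16.6]
wrist_force: [-2.1, -0.4, -3.1]
opening: 0.0136
time: 18.4
ee_pos: [0.6106, -0.0522, 0.0544]
tcp_rot: [-90.1, -0.3, 16.7]
wrist_force: [-1.9, 3.1, -4.1]
opening: 0.0136
time: 18.7
ee_pos: [0.6116, -0.0551, 0.0544]
tcp_rot: [-90.1, -0.3, 16.6]
wrist_force: [-2.0, 3.3, -3.3]
opening: 0.0139
time: 19.0
ee_pos: [0.6112, -0.0531, 0.0548]
tcp_rot: [-90.2, -0.3, 16.6]
wrist_force: [1.0, -3.6, -1.1]
opening: 0.0136
time: 19.3
ee_pos: [0.6105, -0.0503, 0.055]
tcp_rot: [-90.3, -0.4, 16.6]
wrist_force: [2.6, -4.2, -2.1]
opening: 0.0133
```

The hand is lifting by about 3 N. I'll lower it by about 1 mm to bring the vertical force near zero and repeat.

```bash
python3 -m inch '[[[0,1.2,0],[0,0,0],5],[[0,1.2,-1],[0,0,0],5],[[0,1.2,-2],[0,0,0],5],[[0,1.2,-3],[0,0,0],5]]'; for i in 1 2; do python3 -m inch '[[[0,0,-1],[0,0,0],5],[[0,0,-2],[0,0,0],5]]'; done;  for i in 1 2 3; do python3 -m inch '[[[0,0,1],[0,0,0],5],[[0,0,2],[0,0,0],5]]'; done; for i in 1 2; do python3 -m inch '[[[0,0,-1],[0,0,0],5],[[0,0,-2],[0,0,0],5]]'; done
```

```text
time: 19.7
ee_pos: [0.611, -0.052, 0.0537]
tcp_rot: [-90.1, -0.3, 16.6]
wrist_force: [-1.4, 5.7, -0.5]
opening: 0.0135
time: 19.9
ee_pos: [0.6113, -0.053, 0.0537]
tcp_rot: [-90.0, -0.3, 16.7]
wrist_force: [-2.1, 4.8, 0.6]
opening: 0.0132
time: 20.1
ee_pos: [0.6117, -0.054, 0.0537]
tcp_rot: [-89.9, -0.3, 16.7]
wrist_force: [-1.9, 5.4, 1.3]
opening: 0.0136
time: 20.3
ee_pos: [0.6115, -0.0529, 0.0539]
tcp_rot: [-90.0, -0.4, 16.7]
wrist_force: [2.2, -5.1, -0.4]
opening: 0.0136
time: 20.5
ee_pos: [0.6111, -0.0514, 0.054]
tcp_rot: [-90.1, -0.4, 16.7]
wrist_force: [1.1, -4.8, 0.1]
opening: 0.0136
time: 20.7
ee_pos: [0.6106, -0.0496, 0.054]
tcp_rot: [-90.1, -0.4, 16.7]
wrist_force: [1.6, -4.0, -0.3]
opening: 0.0136
time: 20.9
ee_pos: [0.6107, -0.0503, 0.0537]
tcp_rot: [-89.9, -0.4, 16.7]
wrist_force: [-0.4, 4.7, -1.1]
opening: 0.0138
time: 21.1
ee_pos: [0.6111, -0.0514, 0.0537]
tcp_rot: [-89.8, -0.4, 16.8]
wrist_force: [-1.6, 5.3, -0.4]
opening: 0.0135
```

With the vertical force near zero the drag is about 5.2 N both ways, so the press is about 3.75 N. I'll make one last clean draw, then release and check.

```bash
python3 -m inch '[[[0,0,1],[0,0,0],5],[[0,0,2],[0,0,0],5],[[0,0,3],[0,0,0],5],[[0,0,4],[0,0,0],5],[[0,0,5],[0,0,0],5]]'; python3 -m inch '[[[0,0,-1],[0,0,0],5],[[0,0,-2],[0,0,0],5],[[0,0,-3],[0,0,0],5],[[0,0,-4],[0,0,0],5],[[0,0,-5],[0,0,0],5]]'; python3 -m inch '[[[0,0,0],[0,0,0],20],[[0,0,0],[0,0,0],40],[[0,0,0],[0,0,0],50],[[0,-40,0],[0,0,0],50],[[0,-90,0],[0,0,0],50],[[0,-130,0],[0,0,0],50],[[0,-130,-60],[0,0,0],50],[[0,-130,-110],[0,0,0],50],[[0,-130,-160],[0,0,0],50],[[0,-130,-200],[0,0,0],50],[[0,-130,-200],[0,0,0],50],[[0,-130,-200],[0,0,0],50]]'
python3 - <<'E'
from h import *
T=bot.camera("top");S=bot.camera("scene");ims=[]
for p,s in((S,(200,150,300,225)),(T,(200,165,300,240))):
    ims.append(cv2.resize(p["frame"][s[1]:s[3],s[0]:s[2],::-1],(400,300),interpolation=2))
cv2.imwrite("pics/b4.png",np.hstack(ims))
for n in("sanding_block","tape_measure","chisel"):print(n,[np.round(d["box"]).tolist() for d in bot.search_frame(T,n)[:1]])
E
```

```text
time: 21.6
ee_pos: [0.6097, -0.0468, 0.0537]
tcp_rot: [-89.9, -0.4, 16.7]
wrist_force: [1.5, -3.6, -0.7]
opening: 0.0138
time: 22.1
ee_pos: [0.6107, -0.0502, 0.0537]
tcp_rot: [-89.7, -0.4, 16.8]
wrist_force: [-2.1, 5.0, 0.2]
opening: 0.0137
time: 23.3
ee_pos: [0.6678, -0.2437, 0.1814]
tcp_rot: [-89.6, -0.3, 16.7]
wrist_force: [0.2, 0.5, 0.0]
opening: 0.0502
sanding_block [[141.0, 140.0, 190.0, 177.0]]
tape_measure [[132.0, 224.0, 173.0, 245.0]]
chisel [[319.0, 222.0, 349.0, 249.0]]
```

View pics/b4.png

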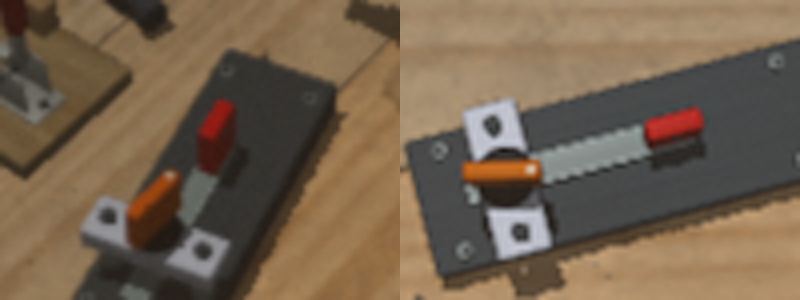

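The picture shows the blade flat and straight under the foot. The tip is visible beyond the bridge at about (70,192) in the top crop, roughly 26 mm past the axis. The knob has turned about 103° and the hand is clear. Bystander boxes match the start, with the chisel partly hidden by the arm. I'm handing in now.

```bash
python3 -c "
from workcell import bot
print(bot.job_done(), bot.get_obs()['time'])"
```

```text
the job is handed in; nothing more can be done
the job is handed in; nothing more can be done
```

I slid the blade under the foot and set the knob so the blade drags at about 5.2 N, then handed the job in. The clock read about 23 s of the 72 s allowed, and no verdict is reported.

- **Blade position:** I slid the tip to about 33 mm past the knob's axis with the foot still clear. After the feeling draws it lies at about 24–27 mm, and sideways it is about 6 mm off by the arm's readings.
- **Knob setting:** I turned it clockwise to about 1.70 rad, where the drag was about 4.3 N (a press of about 3 N). I then turned it to about 1.80 rad.
- **Final feel:** Draws and pushes with the vertical force near zero gave about 5.2 N, so the foot presses with about 3.7 N. The last clean draw read about 5.4 N and the last push about 3.9 N. Single readings carry about 0.7 N of noise, and none came near 13 N.
- **Last picture:** It shows the blade flat and straight under the foot, with the gripper open and clear.
- **Bystanders:** The sanding block and tape measure match their starting boxes within 3 px. The chisel's box came out smaller because the arm hid part of it, so that check is incomplete. No move was planned near it.
- **Disagreements:** The two cameras differed by about 8 mm on the knob across the blade. Gripping the knob placed its axis between the two estimates. The first knob turn was a little off the axis, so the wrist felt up to about 27 N.

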